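Hold the reservoir's bayonet cap in its venting position

TASK

Fit the loose bayonet cap to the filler neck of the grey mower oil tank: lower it with its lugs through the two notches until you feel it seat flat on the rim, then twist it clockwise (seen from above) to halfway, about 45 degrees, well short of the lock click. That is the venting position and the cap springs back if released, so finish while still gripping it firmly and holding it there; do not let go, and leave the bottle, jar and wrench alone.

Things in the scene. Friction and masses are not known exactly. Their poses are not given: they have to be found in the camera images.
- cap: loose bayonet cap, 60 mm tall, 0.11 to 0.22 kg, standing upright on its nose. Black disc, diameter 68 mm, 20 to 26 mm above the origin; on it a black grip bar 60 mm long (cap's x), 18 mm wide (y), 34 mm high, to be pinched across its width from above. Below: aluminium stem with lugs. The same after a half turn about z. Origin: centre of the nose's underside, z up.
- cap_seat (a point): point on the cap's axis at the underside of its disc, 20 mm above its origin; level with the rim when seated. Below it: stem of diameter 33 mm, tapering to 24 mm over its lowest 7 mm, with a pair of lugs along the cap's +x and -x (in line with the grip bar), reaching 25 mm from the axis, 8 mm wide, 6.5 to 13 mm below this point.
- cap_grip (a point): point on the cap's axis in the grip bar, 49 mm above the cap's origin (11 mm below the bar's top): put the TCP here to grip
- tank: grey steel oil tank, fixed to the bench, 180 (x) x 130 (y) x 100 mm high, with an aluminium filler neck of outer diameter 70 mm on its top, 40 mm high, its axis 30 mm towards the tank's -x from the tank's middle. Origin: centre of the underside, z up.
- neck (a point): centre of the filler neck's mouth, level with its flat rim, 140 mm above the bench; axes as the tank's. Opening of diameter 39 mm with two notches, 14 mm wide, reaching 28 mm from the axis, along the tank's +x and -x; rim 5 mm thick. The cap goes in with lugs and grip bar along the tank's x, either way round, till its disc lies on the rim: a firm stop. It then turns clockwise only.
- vent_ring (a joint): sprung ring in the neck, pushed clockwise by the lugs after 8 degrees of free turn, rad: 0 at rest, then the cap's turn less 0.14 (0.64 with the cap at 45 degrees), 1.43 when locked. Its spring turns it back with 0.06 N m at 0, 0.11 N m at 45 degrees. A sprung catch resists the cap from about 60 degrees, clicks beyond 70; locked at 90.
- oil_bottle: bystander: black oil bottle, diameter 66 mm, 180 mm tall, upright; origin at the centre of its underside
- jar: bystander: glass jar with steel lid, diameter 70 mm, 90 mm tall, upright; origin at the centre of its underside
- wrench: bystander: steel wrench lying on the bench along its x; origin at its underside
Things that resemble listed ones, but are neither listed nor needed, are in the scene too. Several things look just like the cap: the one meant starts nearest to the robot's base.

How it is judged:
On the way:
1. the cap is seated on the rim with its lugs through the notches, not yet turned (z of cap_seat in the frame of neck between -0.004 and 0.003 m and horizontal distance between cap_seat and neck below 0.005 m and angle between the x axis of cap and the x axis of tank, either way round below 0.3 rad), for 0.1 s.
At the end, for the whole second after the job is handed in: The cap lies level on the rim (disc underside within 3 mm above, 5 mm beside the neck's mouth, tilt under 0.08 rad), turned clockwise 45 degrees within about 12, pushing the sprung ring round, at rest, and still firmly gripped by the fingers (more than 10 N) (z of cap_seat in the frame of neck between -0.004 and 0.003 m and horizontal distance between cap_seat and neck below 0.005 m and angle between cap's own z axis and vertical below 0.08 rad and angle between the x axis of cap and the x axis of tank, either way round between 0.57 and 1 rad and value of joint vent_ring between 0.35 and 0.95 rad and angular speed of cap below 0.15 rad/s and contact force between the fingers and cap above 10 N); the arm keeps its last pose, push and grip.
It fails at once if the cap is turned on into the lock click (beyond about 70 degrees) (value of joint vent_ring above 1.1 rad).
It fails at once if a bystander is disturbed (moved more than 30 mm) (distance of any of oil_bottle, jar, wrench from where it was at the start of the episode above 0.03 m).
It also fails if it takes over 42 s, if anything falls off the work surface, if the arm or the gripper's body presses on something with over 40 N, if the wrist force passes 120 N, or if a joint passes its speed limit or range.

ROBOT

A 6-joint arm with a two-finger parallel gripper is mounted at the origin on the work surface. World frame = base frame: x ahead of the robot, y to its left, z up, the work surface at z = 0. Lengths are in m, angles in rad, forces in N, time in s.
With the tool pointing down it reaches from about 0.375 to 0.9 m from the base axis. Payload 3.1 kg.
Tool frame: the origin (TCP) lies between the finger pads, 19 mm behind the fingertips; this is the grasp point; z points along the fingers, y is the line along which they close (so a half turn about z gives the same grasp; the last joint's range is limited). The gripper opens to 85 mm and grips with 20 to 120 N. Pads are 22 mm wide; open, the fingers measure 114 mm over their backs; the gripper's body (76 mm by 85 mm) begins 54 mm behind the grasp point. The pads swing forward as they close: fully open they stand 13 mm farther back than shut.
Start: joints at [-1.325, 0.527, 1.433, -0, 1.181, -0.178], TCP at [0.257, -0.57, 0.25] pointing down, gripper open.
Joint ranges: [-3.08, 3.08], [-0.75, 2.2], [0.22, 2.44], [-1.43, 4.57], [0, 2.65], [-2.85, 2.85]. Speed limits (rad/s): [2.79, 2.79, 3.14, 3.14, 3.14, 3.14].

INTERFACE

Orientations are given as a unit quaternion [x, y, z, w].
In Python, from station import manip gives the robot as it stands. The module is installed in compiled form; this text tells all that it offers.
- The arm moves only by the tool step_arm, never from a script. Its argument "commands" is one flat list of numbers, 6 for each row, row after row: the shift along the tool's x, y, z in m, then the turn, a rotation vector about the tool's x, y, z in degrees. A call has exactly 10 rows; each row is the pose to reach, as a shift and turn from the pose commanded when the call began, along the tool's axes at that moment; what a row does not reach only later rows make up. A row lasts 1/10 s, in which the tool goes at most 50 mm and 8.59 degrees, less where a joint would pass 70% of its speed; a pose out of reach is approached as far as the arm can. A call with a gripper value outside its range is refused whole. "jaw" is the opening in per cent of the stroke, from 0 (shut) to 100 (fully open), set as the call begins (left out, the last holds). The fingers move at their own pace and stop on an object; "grip_force" is the grip in N (left out, the last holds). Time passes only in rows, so rows that repeat a pose let the fingers close, or fill a call up. It gives the time, the measured TCP pose, the force, the opening and the grip force at its end, in the units of the state.
- manip.sense(): the state, without advancing time (a new reading comes with each control period).
- manip.snapshot(name): name is "scene" or "top" or "wrist"; returns a dict with "pixels" (420x560x3 uint8, blue, green, red), "fx", "fy", "cx", "cy" (pixels), "R" (3x3) and "t" (3): a world point X has camera coordinates R X + t; the wrist camera has in their place "mount" (4x4, takes a point from camera to tool coordinates, whose origin is the TCP and whose axes are the flange's). Camera axes: x right, y down, z forward; pixel columns grow to the right and rows downward; lengths in m; the calibration is good to about 2 mm. A picture is of the moment at which its call begins: read the wrist's pose just before it. There is no depth.
- manip.sign_off(): hands the job in; it is judged then, once.
The state is a dict: "t": time; "q": joint angles; "qd": joint speeds; "tau": joint torques, N m; "tcp_pos": TCP position; "tool_rot": TCP orientation; "force": force on the tool from outside, world axes, zero at the start; "ft_torque": the same for the moment, N m; "finger_gap": opening from 0.0 (shut) to 1.0 (fully open); "gripper_force": force on a finger pad.
Only numpy, scipy, OpenCV 4.12 (cv2) and the standard library are available. Lean on these libraries where they do the work, as an engineer would, in place of code of your own. Each camera call takes 0.05 s, during which the arm holds its last target. There are 200 camera calls.

## Working session

There is one attempt and no reset: what is moved stays moved. The work goes in short steps, Python scripts to look and compute and a tool call to move; the robot and the scene stay as the last step left them, time stands still between calls to the robot, and variables do not carry over. Pictures are saved under pics/ and viewed, at most 10 in all, crops included, and the job is handed in when it is done.

Besides the shell and the picture viewer there is one more tool, called after "Request:" as a command line: name --argument value ..., lists and objects as JSON in quotes. step_arm: Moves the arm, as the interface text tells. Its arguments: {"type":"object","properties":{"commands":{"type":"array","items":{"type":"number"}},"jaw":{"type":"number"},"grip_force":{"type":"number"}},"required":["commands"]}

```bash
mkdir -p pics
cat > h.py <<'E'
import numpy as np, cv2, pickle
from station import manip
from scipy.spatial.transform import Rotation as Ro
def snap(name,fn=None):
    st=manip.sense(); s=manip.snapshot(name)
    if name=='wrist':
        T=np.eye(4);T[:3,:3]=Ro.from_quat(st['tool_rot']).as_matrix();T[:3,3]=st['tcp_pos']
        M=T@np.array(s['mount']); s['R']=M[:3,:3].T; s['t']=-M[:3,:3].T@M[:3,3]
    s['pixels']=np.array(s['pixels'])
    if fn: cv2.imwrite('pics/'+fn+'.png',s['pixels']); pickle.dump(s,open('pics/'+fn+'.pkl','wb'))
    return s
def load(fn): return pickle.load(open('pics/'+fn+'.pkl','rb'))
def ray(s,u,v,z):
    R=np.array(s['R']);t=np.array(s['t']);c=-R.T@t
    d=R.T@np.array([(u-s['cx'])/s['fx'],(v-s['cy'])/s['fy'],1]); return c+d*(z-c[2])/d[2]
def proj(s,X):
    p=np.array(s['R'])@np.array(X)+np.array(s['t']); return p[0]/p[2]*s['fx']+s['cx'],p[1]/p[2]*s['fy']+s['cy']
E
python3 - <<'E'
from h import *
a=snap('scene','scene0');b=snap('top','top0')
print(manip.sense())
for s in(a,b):print(s['R'],s['t'],s['fx'])
E
```

```text
{'t': 0.1, 'q': array([-1.32548520e+00,  5.28363256e-01,  1.43375295e+00, -1.16397198e-05,
        1.18143343e+00, -1.78497750e-01]), 'qd': array([ 0.00060082, -0.00171588, -0.00306269, -0.00036796,  0.00126113,
        0.00033355]), 'tau': array([-1.28189313e-04, -4.43303668e+01, -1.78587037e+01, -1.69112591e-04,
        3.92833652e-03,  2.25279439e-05]), 'tcp_pos': array([ 0.25689816, -0.569098  ,  0.24914431]), 'tool_rot': array([ 9.77631209e-01,  2.10324184e-01, -3.80612295e-05, -9.77767769e-04]), 'force': array([-0.03484327,  0.51316412, -0.62643135]), 'ft_torque': array([ 0.02630372, -0.00344797,  0.03601936]), 'gripper_force': 0.0, 'finger_gap': 1.0020295875859826}
[[ 0.82389266  0.56672269  0.00512722]
 [ 0.39685914 -0.57044191 -0.71909586]
 [-0.40460315  0.59449258 -0.69489198]] [-0.57685251 -0.10228911  1.22811824] 432.68505411929794
[[-0.01737198 -0.99956539  0.02381686]
 [-0.98556759  0.01310728 -0.16877419]
 [ 0.16838866 -0.02640506 -0.98536695]] [0.08192542 0.61420963 1.02058408] 503.59533266417543
```

View pics/scene0.png

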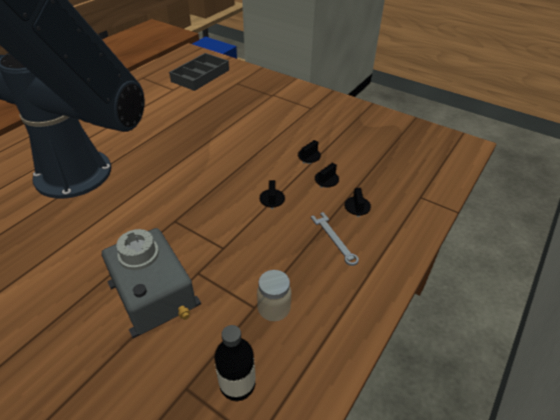

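View pics/top0.png

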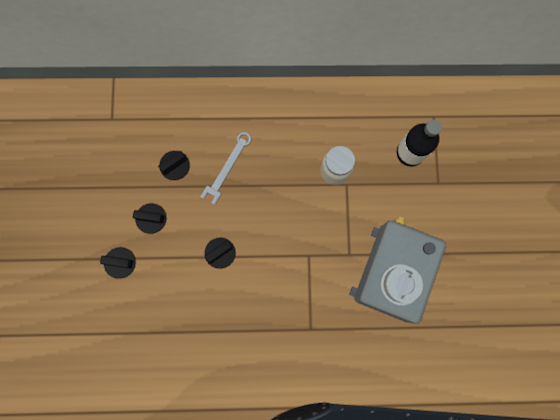

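Scene view shows the tank at (148,275) with its neck at (137,247). In the top view the cap candidates are black discs at (219,253), (119,263), (150,218) and (174,165). The neck is at (403,285), the jar at (338,165), the bottle at (418,145) and the wrench at (228,168). I'll work out the distances from the base next.

Run:
```python
from h import *
s=load('top0');im=s['pixels']
m=(im.max(2)<45).astype(np.uint8)
for u,v in[(219,253),(119,263),(150,218),(174,165)]:
    w=np.zeros_like(m);w[v-25:v+25,u-25:u+25]=m[v-25:v+25,u-25:u+25]
    c=max(cv2.findContours(w,0,1)[0],key=cv2.contourArea)
    (x,y),r=cv2.minEnclosingCircle(c); p=ray(s,x,y,.026);print(u,v,(x,y,r),p,np.hypot(p[0],p[1]))
p=ray(s,403,285,.14);print('neck',p)
def crop(u,v,h,f): return cv2.resize(im[v-h:v+h,u-h:u+h],(400,400),interpolation=cv2.INTER_CUBIC)
g=crop(219,253,25,0); g=cv2.convertScaleAbs(g,alpha=2.5)
k=crop(403,272,50,0)
cv2.imwrite('pics/crop1.png',np.hstack([g,k]))
```

```text
219 253 (219.5, 252.6666717529297, 15.133769035339355) [0.53528364 0.21829616 0.026     ] 0.5780845861502908
119 263 (117.6212158203125, 261.5, 16.985815048217773) [0.51975923 0.43421348 0.026     ] 0.6772673016509969
150 218 (149.0631103515625, 217.3543701171875, 16.348648071289062) [0.61401749 0.37049225 0.026     ] 0.7171345645631688
174 165 (173.7871551513672, 164.72418212890625, 14.842188835144043) [0.7308153  0.31972583 0.026     ] 0.7976939309887201
neck [ 0.45744352 -0.14442514  0.14      ]
```

View pics/crop1.png

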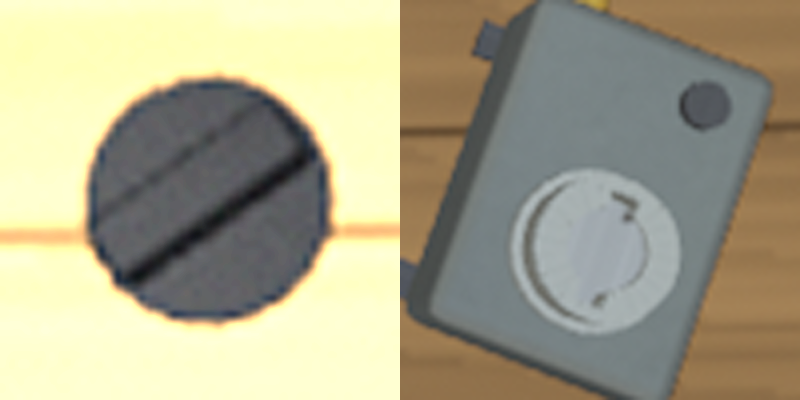

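The cap meant is at (219,253), 0.578 m from the base; the next nearest is at 0.677 m. The crop confirms a black disc with a grip bar, at world angle about -55°. The tank's x axis is at about -20°. Moving above the cap.

Request:
step_arm --commands '[0.03,-0.03,0,0,0,-5,0.06,-0.06,0,0,0,-10,0.09,-0.09,0,0,0,-15,0.12,-0.12,0,0,0,-20,0.15,-0.15,0,0,0,-25,0.18,-0.18,0,0,0,-31,0.21,-0.21,0,0,0,-37,0.24,-0.24,0,0,0,-43,0.27,-0.27,0,0,0,-49,0.3,-0.3,0,0,0,-55]' --jaw 100 --grip_force 60

```text
t: 1.1
tcp_pos: [0.4073, -0.1711, 0.2499]
tool_rot: [0.769, 0.639, 0.0, -0.0]
force: [0.2, -0.3, -0.0]
finger_gap: 1.0
gripper_force: 0.0
```

```bash
cat >> h.py <<'E'
def delta(p,yang):
    st=manip.sense();R=Ro.from_quat(st['tool_rot']);a=np.radians(yang)
    y=np.array([np.cos(a),np.sin(a),0]);z=np.array([0,0,-1.]);x=np.cross(y,z)
    T=Ro.from_matrix(np.array([x,y,z]).T)
    print('t',round(st['t'],2),'tcp',st['tcp_pos'].round(4),'F',st['force'].round(1),'q',st['q'].round(2),'gap',round(st['finger_gap'],3),'gf',round(st['gripper_force'],1))
    print('shift',R.inv().apply(np.array(p)-st['tcp_pos']).round(4),'turn',np.degrees((R.inv()*T).as_rotvec()).round(2))
E
python3 -c "
from h import *
delta([.535,.218,.25],35);print(np.array(manip.snapshot('wrist')['mount']).round(3))"
```

```text
t 1.1 tcp [ 0.4073 -0.1711  0.2499] F [ 0.2 -0.3 -0. ] q [-0.65  0.28  1.87  0.    0.99 -0.47] gap 1.0 gf 0.0
shift [ 0.4059  0.0547 -0.    ] turn [-1.00e-02 -2.00e-02 -4.55e+01]
[[ 0.001 -0.957 -0.291  0.075]
 [ 1.     0.001 -0.     0.001]
 [ 0.001 -0.291  0.957 -0.124]
 [ 0.     0.     0.     1.   ]]
```

Request:
step_arm --commands '[0.042,0.006,0,0,0,-5,0.084,0.012,0,0,0,-10,0.126,0.018,0,0,0,-15,0.168,0.024,0,0,0,-20,0.21,0.03,0,0,0,-25,0.252,0.036,0,0,0,-30,0.294,0.042,0,0,0,-35,0.336,0.048,0,0,0,-40,0.376,0.053,-0.0,0,0,-45.5,0.406,0.055,0,0,0,-45.5]'

```text
t: 2.15
tcp_pos: [0.5372, 0.218, 0.2496]
tool_rot: [0.462, 0.887, 0.0, -0.0]
force: [0.2, -0.3, 0.3]
finger_gap: 1.001
gripper_force: 0.0
```

```bash
python3 -c "
from h import *
s=snap('wrist','w1');cv2.imwrite('pics/w1b.png',cv2.convertScaleAbs(s['pixels'],alpha=2));delta([.535,.218,.25],35);print(proj(s,[.535,.218,.06]))"
```

```text
t 2.2 tcp [0.5383 0.2217 0.2498] F [1.8 1.7 1.2] q [ 0.2   0.47  1.55  0.    1.12 -0.41] gap 0.994 gf 0.0
shift [-0.0011 -0.0048 -0.0002] turn [ 0.25 -0.11 -0.06]
(np.float64(274.5107640813311), np.float64(191.8382463752508))
```

View pics/w1b.png

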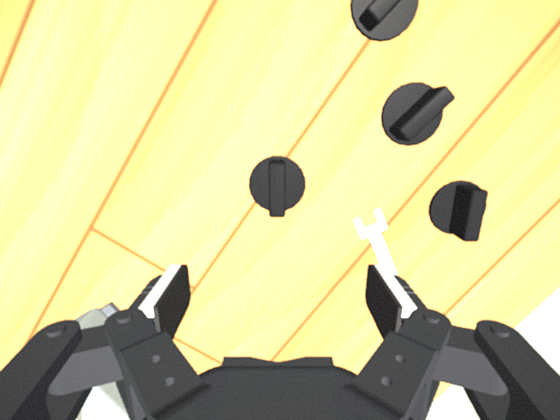

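The bar is vertical in the wrist view, so it lies along tool x. The disc is at (277,184). Refining with a settled image.

```bash
cat >> h.py <<'E'
def meascap(s,u,v,h=35):
    im=s['pixels']; g=im.max(2); m=np.zeros(g.shape,np.uint8)
    m[v-h:v+h,u-h:u+h]=(g[v-h:v+h,u-h:u+h]<45)
    c=max(cv2.findContours(m,0,1)[0],key=cv2.contourArea)
    h_=cv2.convexHull(c)[:,0]
    P=np.array([ray(s,a,b,.026)[:2] for a,b in c[:,0]],np.float32)
    return c,P
E
python3 - <<'E'
from h import *
manip.snapshot('wrist');s=snap('wrist','w2');delta([.535,.218,.25],35)
c,P=meascap(s,275,186)
# disc: robust circle r=34mm fit
from scipy.optimize import least_squares
f=least_squares(lambda k:np.hypot(P[:,0]-k[0],P[:,1]-k[1])-.034,P.mean(0),loss='soft_l1',f_scale=.001)
print('disc',f.x,'rms',np.sqrt(np.mean(f.fun**2)),proj(s,[*f.x,.026]))
u,v=map(int,proj(s,[*f.x,.026]))
im=s['pixels'][v-45:v+45,u-45:u+45]
print(cv2.cvtColor(im,6)[45,5:85])
cv2.imwrite('pics/c2.png',cv2.resize(cv2.convertScaleAbs(im,alpha=4),(540,540),interpolation=cv2.INTER_CUBIC));print(u-45,v-45)
E
```

```text
t 2.3 tcp [0.5366 0.2172 0.2494] F [-0.1 -0.9  0.2] q [ 0.19  0.47  1.55 -0.    1.13 -0.42] gap 0.996 gf 0.0
shift [ 0.0015 -0.0008 -0.0006] turn [-0.05 -0.01 -0.06]
disc [0.53741767 0.21806227] rms 0.0026920424442092 (np.float64(275.67030509580627), np.float64(187.1406101158391))
[171 172 172 175 174 176 176 177 175 174 174 175 157  83  34  36  41  38
  39  39  40  41  40  38  39  38  37  37  39  40  40  39  37  31  33  36
  39  40  38  39  40  41  37  39  40  38  41  37  33  32  39  40  38  41
  38  40  39  40  38  39  42  38  42  41  39  37  38  36  44  93 154 162
 159 158 157 157 157 157 157 155]
230 142
```

View pics/c2.png

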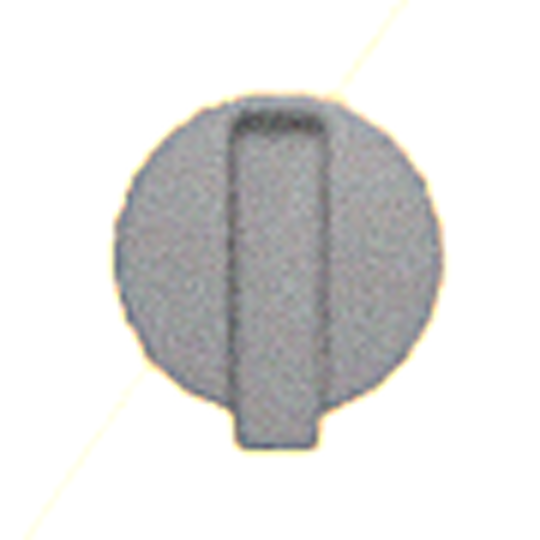

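The crop shows the disc centred at (276.3,185). The bar's edges are symmetric about vertical, so the yaw is right at 35°.

Run:
```python
from h import *
s=load('w2');p=ray(s,276.3,185,.026);print(p)
a=ray(s,230+236/6,142+447/6,.06);b=ray(s,230+319/6,142+447/6,.06);print('bar end',a,b,(a+b)/2)
d=np.array([np.cos(np.radians(125)),np.sin(np.radians(125)),0]); m=(a+b)/2;print(m+.03*d,m-.03*d)
delta([p[0],p[1],.1],35);delta([p[0],p[1],.05],35)
```

```text
[0.53655294 0.22059213 0.026     ]
bar end [0.54643087 0.19332706 0.06      ] [0.55883534 0.20202363 0.06      ] [0.5526331  0.19767534 0.06      ]
[0.53542581 0.2222499  0.06      ] [0.5698404  0.17310078 0.06      ]
t 2.3 tcp [0.5366 0.2172 0.2494] F [-0.1 -0.9  0.2] q [ 0.19  0.47  1.55 -0.    1.13 -0.42] gap 0.996 gf 0.0
shift [0.0028 0.0021 0.1494] turn [-0.05 -0.01 -0.06]
t 2.3 tcp [0.5366 0.2172 0.2494] F [-0.1 -0.9  0.2] q [ 0.19  0.47  1.55 -0.    1.13 -0.42] gap 0.996 gf 0.0
shift [0.0027 0.0021 0.1994] turn [-0.05 -0.01 -0.06]
```

Request:
step_arm --commands '[0.001,0.001,0.03,0,0,0,0.002,0.002,0.06,0,0,0,0.003,0.002,0.09,0,0,0,0.003,0.002,0.12,0,0,0,0.003,0.002,0.145,0,0,0,0.003,0.002,0.165,0,0,0,0.003,0.002,0.18,0,0,0,0.003,0.002,0.19,0,0,0,0.003,0.002,0.199,0,0,0,0.003,0.002,0.199,0,0,0]'

```text
t: 3.3
tcp_pos: [0.5361, 0.2187, 0.0502]
tool_rot: [0.464, 0.886, -0.001, -0.001]
force: [0.9, 0.1, 0.6]
finger_gap: 0.997
gripper_force: 0.0
```

Request:
step_arm --commands '[0,0,0,0,0,0,0,0,0,0,0,0,0,0,0,0,0,0,0,0,0,0,0,0,0,0,0,0,0,0,0,0,0,0,0,0,0,0,0,0,0,0,0,0,0,0,0,0,0,0,0,0,0,0,0,0,0,0,0,0]' --jaw 0 --grip_force 80

```text
t: 4.3
tcp_pos: [0.5369, 0.2196, 0.0515]
tool_rot: [0.463, 0.886, 0.0, 0.0]
force: [-0.0, -0.3, 5.4]
finger_gap: 0.197
gripper_force: 78.5
```

```bash
python3 -c "
from h import *
delta([.536,.221,.05],35);snap('wrist','w3')"
```

```text
t 4.3 tcp [0.5369 0.2196 0.0515] F [-0.  -0.3  5.4] q [ 0.2   0.76  1.68  0.    0.7  -0.41] gap 0.197 gf 78.5
shift [0.0017 0.0001 0.0015] turn [ 0.04  0.01 -0.22]
```

View pics/w3.png

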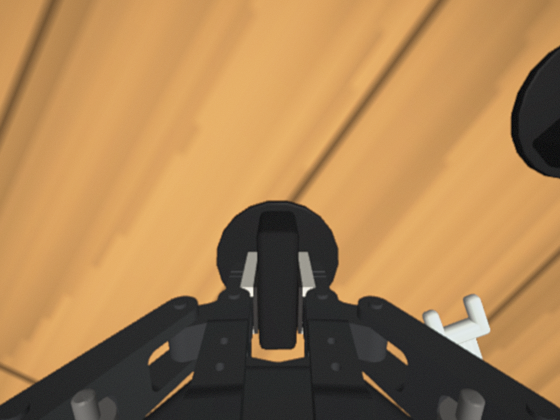

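Grip is good: gap 0.197 and 78 N. The bar is centred between the pads, and the disc spans columns 217 to 339. Lifting and moving to a viewing pose beside the neck.

Request:
step_arm --commands '[0,0,-0.01,0,0,0,0,0,-0.04,0,0,0,0,0,-0.08,0,0,0,0,0,-0.12,0,0,0,0,0,-0.16,0,0,0,-0.02,-0.013,-0.185,0,0,-2,-0.05,-0.033,-0.2,0,0,-5,-0.085,-0.055,-0.2,0,0,-9,-0.12,-0.078,-0.2,0,0,-13,-0.155,-0.101,-0.2,0,0,-16]'

```text
t: 5.35
tcp_pos: [0.5414, 0.0332, 0.2513]
tool_rot: [0.334, 0.943, -0.0, -0.0]
force: [0.3, 0.8, -2.3]
finger_gap: 0.195
gripper_force: 78.3
```

```bash
python3 -c "
from h import *
delta([.551,-.178,.25],70)
s=load('w3');print((ray(s,217,258,.026)+ray(s,339,258,.026))/2, np.linalg.norm(ray(s,217,258,.026)-ray(s,339,258,.026)),ray(s,278,201,.026))"
```

```text
t 5.35 tcp [0.5414 0.0332 0.2513] F [ 0.3  0.8 -2.3] q [-0.14  0.42  1.64 -0.    1.09 -1.03] gap 0.195 gf 78.3
shift [-0.1405 -0.158   0.0013] turn [-1.000e-02 -1.000e-02 -1.904e+01]
[0.53671233 0.22258974 0.026     ] 0.066484929503866 [0.51834883 0.24894513 0.026     ]
```

Request:
step_arm --commands '[-0.02,-0.023,0,0,0,-3,-0.04,-0.046,0,0,0,-6,-0.062,-0.07,0,0,0,-9,-0.084,-0.094,0,0,0,-12,-0.105,-0.118,0,0,0,-15,-0.122,-0.137,0,0,0,-17,-0.134,-0.15,0,0,0,-19,-0.14,-0.158,0,0,0,-19,-0.14,-0.158,0,0,0,-19,-0.14,-0.158,0,0,0,-19]'

```text
t: 6.35
tcp_pos: [0.5502, -0.1756, 0.2508]
tool_rot: [0.176, 0.984, 0.0, -0.001]
force: [-0.2, -0.5, -1.4]
finger_gap: 0.194
gripper_force: 78.3
```

```bash
python3 -c "
from h import *
snap('wrist','w4');delta([.457,-.144,.25],70)"
```

```text
t 6.4 tcp [ 0.5502 -0.1753  0.2508] F [-0.  -0.5 -1.5] q [-0.5   0.46  1.55  0.    1.13 -1.72] gap 0.194 gf 78.3
shift [ 0.0983 -0.0029  0.001 ] turn [ 0.04 -0.07 -0.2 ]
```

View pics/w4.png

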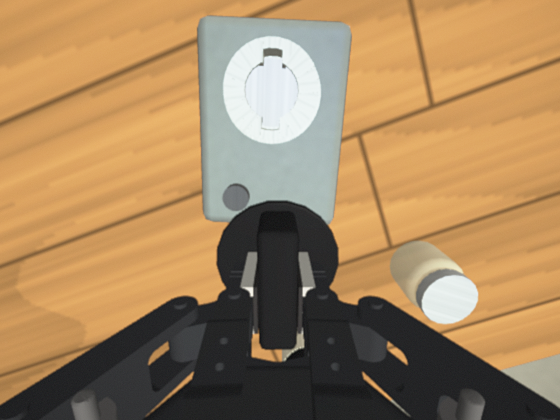

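The neck is at about (271,90), with its notches vertical in the picture at (272,52) and (271,125). The held disc is unchanged, spanning columns 217 to 339 with its top at row 201. Measuring the rim ellipse, the notch direction and the tank edges.

Run:
```python
from h import *
from scipy.optimize import least_squares
s=load('w4');im=s['pixels'].astype(int)
def fit(P,r):
    f=least_squares(lambda k:np.hypot(P[:,0]-k[0],P[:,1]-k[1])-r,P.mean(0),loss='soft_l1',f_scale=.0007);return f.x,np.median(abs(f.fun))
g=im.min(2); m=np.zeros(g.shape,np.uint8); m[30:155,210:330]=(g[30:155,210:330]>205)
c=max(cv2.findContours(m,0,1)[0],key=cv2.contourArea)
for z in(.14,):
  P=np.array([ray(s,a,b,z)[:2] for a,b in cv2.convexHull(c)[:,0]]);n,e=fit(P,.035);print('neck',n,e,cv2.fitEllipse(cv2.convexHull(c)))
# tank edges: left,right side of top face z=.1
gr=((abs(im-im.mean(2,keepdims=True)).max(2)<22)&(im.mean(2)>110)).astype(np.uint8)
for rows in [range(40,190,3)]:
  L=[];Rr=[]
  for v in rows:
    x=np.where(gr[v,190:360])[0]+190; L.append(ray(s,x.min(),v,.1)[:2]);Rr.append(ray(s,x.max(),v,.1)[:2])
  for Q in(L,Rr):
    vx,vy,*_=cv2.fitLine(np.array(Q,np.float32),cv2.DIST_HUBER,0,.01,.01).ravel();print('edge ang',np.degrees(np.arctan2(vy,vx)))
# held disc at underside/top height
d=(s['pixels'].max(2)<45).astype(np.uint8)
zt=manip.sense()['tcp_pos'][2]
z=zt-.0515+.026
w=(ray(s,217,258,z)+ray(s,339,258,z))/2;print('disc mid',w, ray(s,278,201,z)[:2]-.034*np.array([np.cos(np.radians(160)),np.sin(np.radians(160))]))
cs=[]
for v in range(203,232):
    x=np.where(d[v,200:360])[0]+200
    cs+=[ray(s,x.min()-.5,v,z)[:2],ray(s,x.max()+.5,v,z)[:2]]
cc,e=fit(np.array(cs),.034);print('disc fit',cc,e)
delta([*(manip.sense()['tcp_pos'][:2]+n-cc),.25],70)
# dark notch mask centers
mm=((im.max(2)<130)&(g>0)).astype(np.uint8)
for k in ((40,70),(115,135)):
  ys,xs=np.where((im[k[0]:k[1],255:290].min(2)<190));print(xs.mean()+255,ys.mean()+k[0],len(xs),xs.min()+255,xs.max()+255)
```

```text
neck [ 0.46149688 -0.14627476] 0.0010541810359198517 ((271.36517333984375, 89.68798065185547), (97.44385528564453, 107.55240631103516), 174.19061279296875)
edge ang -22.614983
edge ang -22.620562
disc mid [ 0.54884807 -0.17350946  0.22534459] [ 0.55067303 -0.17408326]
disc fit [ 0.5510084  -0.17523091] 0.0005144222311052986
t 6.4 tcp [ 0.5502 -0.1753  0.2508] F [-0.  -0.5 -1.5] q [-0.5   0.46  1.55  0.    1.13 -1.72] gap 0.194 gf 78.3
shift [ 0.094  -0.0037  0.001 ] turn [ 0.04 -0.07 -0.2 ]
271.747619047619 54.75238095238095 210 255 286
262.0 119.5 2 262 262
```

Run:
```python
from h import *
from scipy.optimize import least_squares
for fn,c0 in(('w4',(.4615,-.1463)),('top0',(.458,-.147))):
    s=load(fn);g=cv2.cvtColor(s['pixels'],6).astype(float)
    for it in range(3):
      P=[]
      for a in np.radians(np.arange(0,360,4)):
        rr=np.arange(.028,.042,.0003); p=np.array([proj(s,[c0[0]+r*np.cos(a),c0[1]+r*np.sin(a),.14]) for r in rr],np.float32)
        v=cv2.remap(g.astype(np.float32),p[:,0].reshape(1,-1),p[:,1].reshape(1,-1),1)[0]
        v=cv2.GaussianBlur(v.reshape(1,-1),(0,0),2)[0]; k=np.argmin(np.gradient(v)); P.append([c0[0]+rr[k]*np.cos(a),c0[1]+rr[k]*np.sin(a)])
      P=np.array(P);f=least_squares(lambda k:np.hypot(P[:,0]-k[0],P[:,1]-k[1])-k[2],[*c0,.035],loss='soft_l1',f_scale=.0007);c0=f.x[:2]
    print(fn,f.x,np.median(abs(f.fun)),np.array(proj(s,[*c0,.14])))
```

```text
w4 [ 0.46147973 -0.1462931   0.03611464] 0.00029138111805343536 [271.43030422  92.28919218]
top0 [ 0.45954981 -0.14711045  0.03539779] 0.0004993503838179418 [404.33207085 283.86523563]
```

The two views agree on the neck at about (0.461,-0.1465), with the tank's x axis at -22.6°. Moving over it.

Request:
step_arm --commands '[0.02,-0.001,0,0,0,0.5,0.04,-0.002,0,0,0,1,0.06,-0.003,0,0,0,1.5,0.078,-0.004,0,0,0,2,0.089,-0.004,0.005,0,0,2.4,0.094,-0.004,0.015,0,0,2.4,0.094,-0.004,0.03,0,0,2.4,0.094,-0.004,0.042,0,0,2.4,0.094,-0.004,0.046,0,0,2.4,0.094,-0.004,0.046,0,0,2.4]'

```text
t: 7.4
tcp_pos: [0.4608, -0.1467, 0.2047]
tool_rot: [0.196, 0.981, 0.0, -0.001]
force: [-0.1, -0.1, -0.6]
finger_gap: 0.196
gripper_force: 78.3
```

```bash
python3 -c "
from h import *
s=snap('scene','s5');delta([.4608,-.1466,.17],67.4)
u,v=map(int,proj(s,[.46,-.146,.17]));print(u,v)
w=snap('wrist','w5')
a=cv2.resize(s['pixels'][v-50:v+50,u-50:u+50],(400,400),interpolation=2)
cv2.imwrite('pics/c5.png',np.hstack([a,cv2.resize(w['pixels'][140:340,180:380],(400,400))]))"
```

```text
t 7.45 tcp [ 0.4612 -0.1471  0.2052] F [-0.7  0.1 -1.2] q [-0.54  0.41  1.83  0.    0.91 -1.72] gap 0.195 gf 78.3
shift [0.0005 0.0003 0.0352] turn [ 0.01 -0.01  0.03]
131 230
```

View pics/c5.png

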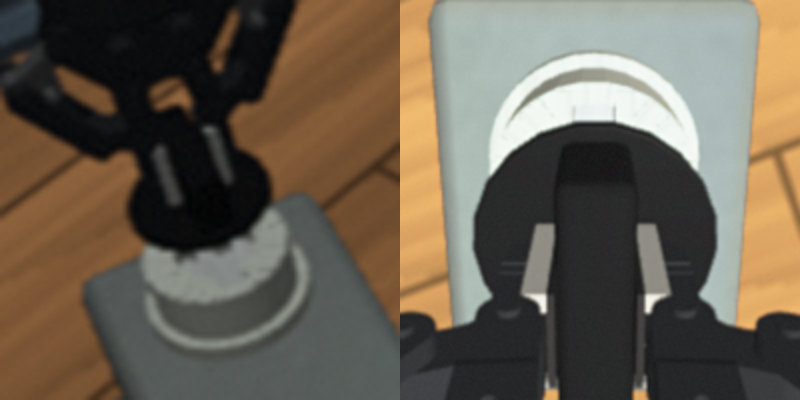

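The notch and bar are centred on each other in the wrist view (both near crop column 595), and the scene view shows the cap above the neck. Lowering gently.

Request:
step_arm --commands '[0,0,0.004,0,0,0,0,0,0.008,0,0,0,0,0,0.012,0,0,0,0,0,0.015,0,0,0,0,0,0.018,0,0,0,0,0,0.02,0,0,0,0,0,0.022,0,0,0,0,0,0.024,0,0,0,0,0,0.025,0,0,0,0,0,0.025,0,0,0]'

```text
t: 8.5
tcp_pos: [0.461, -0.1476, 0.1799]
tool_rot: [0.196, 0.981, 0.0, -0.0]
force: [0.2, 0.0, -1.8]
finger_gap: 0.198
gripper_force: 78.3
```

```bash
python3 -c "
from h import *
delta([.4608,-.1466,.1715],67.4);print(manip.sense()['ft_torque'].round(2))"
```

```text
t 8.5 tcp [ 0.461  -0.1476  0.1799] F [ 0.2  0.  -1.8] q [-0.54  0.45  1.85  0.    0.84 -1.72] gap 0.198 gf 78.3
shift [0.0006 0.0009 0.0084] turn [ 0.   -0.02 -0.02]
[ 0.01 -0.04 -0.01]
```

No contact yet and the lugs are entering the notches. Continuing down to feel for the seat.

Request:
step_arm --commands '[0,0,0.002,0,0,0,0,0,0.004,0,0,0,0,0,0.005,0,0,0,0,0,0.006,0,0,0,0,0,0.007,0,0,0,0,0,0.0075,0,0,0,0,0,0.008,0,0,0,0,0,0.0085,0,0,0,0,0,0.0085,0,0,0,0,0,0.0085,0,0,0]'

```text
t: 9.5
tcp_pos: [0.4611, -0.1477, 0.1716]
tool_rot: [0.196, 0.981, -0.0, 0.0]
force: [0.2, -0.7, -0.7]
finger_gap: 0.195
gripper_force: 78.3
```

```bash
python3 -c "
from h import *
delta([.4608,-.1466,.1715],67.4);print(manip.sense()['ft_torque'].round(2))"
```

```text
t 9.5 tcp [ 0.4611 -0.1477  0.1716] F [ 0.2 -0.7 -0.7] q [-0.54  0.46  1.86 -0.    0.82 -1.72] gap 0.195 gf 78.3
shift [0.0007 0.0009 0.0001] turn [-0.    0.01 -0.02]
[ 0.03  0.05 -0.01]
```

Not firm yet. Pressing 1 mm steps further until there is a clear push.

Request:
step_arm --commands '[0,0,0.0005,0,0,0,0,0,0.001,0,0,0,0,0,0.0015,0,0,0,0,0,0.002,0,0,0,0,0,0.002,0,0,0,0,0,0.002,0,0,0,0,0,0.002,0,0,0,0,0,0.002,0,0,0,0,0,0.002,0,0,0,0,0,0.002,0,0,0]'

```text
t: 10.5
tcp_pos: [0.4611, -0.1478, 0.1715]
tool_rot: [0.196, 0.981, -0.0, 0.0]
force: [-4.4, 1.3, 15.4]
finger_gap: 0.196
gripper_force: 80.8
```

Firm stop, 15 N at TCP z 0.1715, exactly the expected seated height. Now twisting clockwise (positive about tool z) with a light push.

Request:
step_arm --commands '[0,0,-0.0002,0,0,2,0,0,-0.0004,0,0,4.5,0,0,-0.0004,0,0,7,0,0,-0.0004,0,0,9.5,0,0,-0.0004,0,0,12,0,0,-0.0004,0,0,14.5,0,0,-0.0004,0,0,17,0,0,-0.0004,0,0,19.5,0,0,-0.0004,0,0,22,0,0,-0.0004,0,0,22]'

```text
t: 11.5
tcp_pos: [0.4605, -0.1478, 0.1715]
tool_rot: [0.379, 0.925, -0.001, -0.0]
force: [-4.5, -1.2, 13.3]
finger_gap: 0.198
gripper_force: 80.4
```

```bash
python3 -c "
from h import *
delta([.4611,-.1478,.1715],22.4);print(manip.sense()['ft_torque'].round(2))"
```

```text
t 11.5 tcp [ 0.4605 -0.1478  0.1715] F [-4.5 -1.2 13.3] q [-0.54  0.46  1.86 -0.    0.82 -1.33] gap 0.198 gf 80.4
shift [-0.0004  0.0004  0.    ] turn [-0.05  0.03 23.02]
[0.18 0.63 0.08]
```

Request:
step_arm --commands '[0,0,0,0,0,2.5,0,0,0,0,0,5,0,0,0,0,0,8,0,0,0,0,0,11,0,0,0,0,0,14,0,0,0,0,0,17,0,0,0,0,0,20,0,0,0,0,0,22,0,0,0,0,0,23,0,0,0,0,0,23]'

```text
t: 12.5
tcp_pos: [0.4598, -0.1474, 0.1715]
tool_rot: [0.556, 0.831, -0.001, -0.001]
force: [-6.5, 1.0, 14.9]
finger_gap: 0.197
gripper_force: 80.6
```

```bash
python3 -c "
from h import *
delta([.4611,-.1478,.1715],22.4);print(manip.sense()['ft_torque'].round(2))
w=snap('wrist','w6');s=snap('scene','s6')
a=cv2.resize(s['pixels'][180:280,81:181],(400,400),interpolation=2)
cv2.imwrite('pics/c6.png',np.hstack([a,cv2.resize(w['pixels'][140:340,180:380],(400,400))]))"
```

```text
t 12.5 tcp [ 0.4598 -0.1474  0.1715] F [-6.5  1.  14.9] q [-0.54  0.46  1.86 -0.    0.82 -0.93] gap 0.197 gf 80.6
shift [-0.0008  0.0011 -0.    ] turn [-0.12 -0.03  0.08]
[0.24 0.8  0.24]
```

View pics/c6.png

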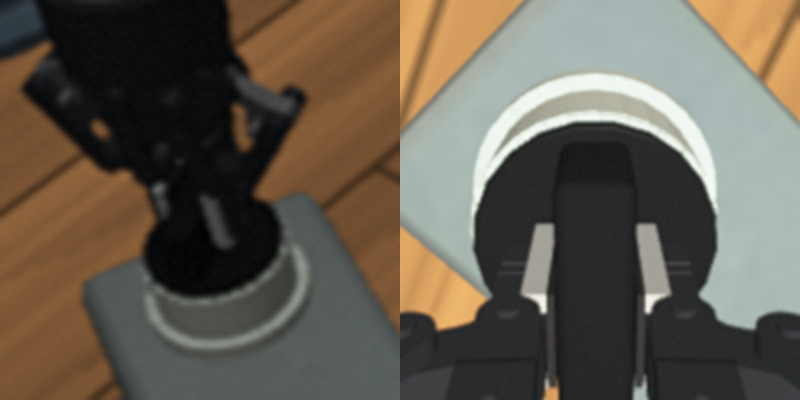

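The cap sits flat on the rim. The bar is still square in the jaws and the tank edges show at about 45° in the wrist view, so the cap turned with the gripper. Holding it there and handing in.

```bash
python3 -c "
from h import *
delta([.4611,-.1478,.1715],22.4);print(manip.sign_off())"
```

```text
t 12.6 tcp [ 0.4598 -0.1474  0.1715] F [-6.7  0.6 14.6] q [-0.54  0.46  1.86 -0.    0.82 -0.93] gap 0.194 gf 80.6
shift [-0.0008  0.0011 -0.    ] turn [-0.12 -0.04  0.09]
the job is handed in; nothing more can be done
None
```

The cap is seated flat on the filler neck's rim, turned clockwise about 45° and held with an 80 N grip; I handed the job in at 12.6 s, and the station gave no verdict back.

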